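# Knock out a jammed reader tray through its hidden back slot

## Robot

A 6-joint arm with a two-finger parallel gripper is mounted at the origin on a cart in front of the work surface, level with it; the furniture and walls round the work are solid. World frame = base frame: x ahead of the robot, y to its left, z up, the work surface at z = 0. Lengths are in m, angles in rad, forces in N, time in s.
With the tool pointing down it reaches from about 0.325 to 0.775 m from the base axis. Payload 5.5 kg.
Tool frame: the origin (TCP) lies midway between the tips of the shut fingers; the grasp point (between the pads) lies 19 mm behind it (r.hold_point_z is the distance from the TCP to the grasp point, in m); z points along the fingers, y is the line along which they close (so a half turn about z gives the same grasp; the last joint's range is limited). The gripper opens to 88 mm and grips with 3 to 60 N. Pads are 20 mm wide; open, the fingers measure 115 mm over their backs; the gripper's body (75 mm by 178 mm) begins 61 mm behind the grasp point.
Start: joints at [-1.194, 0.091, 1.231, -0, 1.82, -0.057], TCP at [0.252, -0.544, 0.223] pointing down, gripper open.
Joint ranges: [-2.87, 2.87], [-0.86, 2.18], [0.17, 2.46], [-1.51, 4.65], [0.06, 2.69], [-2.65, 2.65]. Speed limits (rad/s): [2.57, 2.57, 3.01, 3.14, 3.14, 3.14].

## Interface

Orientations are given as [roll, pitch, yaw] about the fixed x, y, z axes, in that order (R = Rz(yaw) Ry(pitch) Rx(roll)).
In Python, from cell import r gives the robot as it stands. The module is installed in compiled form; this text tells all that it offers. Calls block until the motion is done:
- r.reach(position, orientation): joint-space move of the TCP to a pose.
- r.servo_line(position, orientation=None, vel=0.15, max_force=None): straight line of the TCP; orientation=None keeps the orientation; vel is the mean speed in m/s. With max_force (N) it stops when the force on the tool has changed by that much, and returns True; else False.
- r.move_joints(angles): joint-space move.
- r.gripper_to(opening, grasp_force=None): finger opening in m; grasp_force is the grip in N (None keeps the last); returns when the fingers have stopped.
- r.wait(seconds).
- r.solve_ik(position, orientation): joint angles nearest the present ones, or None.
- r.observe(): the state.
- r.camera(name): name is "side" or "top" or "wrist"; returns (picture, depth): 480x640x3 uint8, red, green, blue; 480x640 float32, m along the optical axis (not along the pixel's ray), 0 where there is no reading.
- r.get_calibration(name): a dict with "fx", "fy", "cx", "cy" (pixels), "dist_coeffs" ([k1, k2, p1, p2, k3] as OpenCV has them; the pictures are not rectified), "view" (4x4, takes a point from world to camera coordinates). Camera axes: x right, y down, z forward; pixel columns grow to the right and rows downward; lengths in m; the calibration is good to about 2 mm. A picture is of the moment at which its call begins: read the wrist's pose just before it. get_calibration takes no time and is no camera call; for the wrist camera it gives the pose at the moment of the call.
A pose or a line that the arm cannot do raises r.PlanningError and nothing moves.
- r.finish_job(): hands the job in; it is judged then, once.
The state is a dict: "clock": time; "joints": joint angles; "qd": joint speeds; "effort": joint torques, N m; "tool_pos": TCP position; "tcp_rot": TCP orientation; "wrist_force": force on the tool from outside, world axes, zero at the start; "wrist_torque": the same for the moment, N m; "grip_width": finger opening in m; "grasp_force": force on a finger pad.
Only numpy, scipy, OpenCV 4.12 (cv2) and the standard library are available. Lean on these libraries where they do the work, as an engineer would, in place of code of your own. Each camera call takes 0.05 s, during which the arm holds its last target. There are 200 camera calls.

## Task

The sample tray of the bench reader is jammed flush in its front. Pick up the steel spatula, feel with its end along the sunken wall at the back of the reader for the hidden knock-out slot, and push the spatula through it until the tray stands at least 25 mm out of the front. Then draw the spatula out, lay it flat on the desk, and do not shift the dish, timer, beaker and jar standing around.

Things in the scene. Friction and masses are not known exactly. Their poses are not given: they have to be found in the camera images.
- reader: low bench instrument, 110 (x) x 210 (y) x 66 (z) mm, white on a grey base, fixed to the desk. Origin: centre of its underside, on the desk. Its -x face is the front with the tray; its +x face is the back, which always looks away from the robot. The back has a recess open only to +x: y -42 to +42 mm, z 16 to 54 mm, from x = 55 mm inward to a flat black wall at x = 33 mm.
- wall_center (a point): middle of the recess's black wall face (reader x = 33, y = 0, z = 36 mm). The wall is 6 mm thick with one through slot, 14 mm wide (y), 22 mm tall, centred at this height; its sideways place differs per unit: slot centre anywhere from y = -28 to +28 mm, to be felt for. Wall and recess roof are rigid. 5 mm of empty space follows, then the tray's back.
- tray_back (a point): middle of the tray's flat back plate (78 wide x 34 mm high), at reader x = 22 mm when the tray is flush; it lies behind the slot wherever the slot is. It moves with the tray to -x; the space behind it is hollow, so the spatula can follow it all the way.
- tray (a joint): how far the tray stands out of the front, m: 0 = flush, stop at 0.040. It slides stiffly (about 4 N to keep it moving) and stays where it is left; nothing on its front can be gripped.
- tray_front (a point): middle of the tray's grey front plate (82 x 36 mm), on its outer face; moves with the tray towards the reader's -x
- spatula_center (a point): centre of the straight steel spatula, a rod 195 mm long (its y axis), 9 mm wide and 9 mm thick, about 30 g, lying loose on the desk (centre 4.5 mm above the desk). Both ends are alike; either may be used. Held from above it can tip a little between the fingers under repeated knocks: grip firmly and tap lightly.
- spatula_end_a (a point): centre of the spatula's +y end face, 97.5 mm from the centre
- spatula_end_b (a point): centre of the spatula's -y end face, 97.5 mm from the centre
- spatula: the same spatula; origin under its centre, y along its length, z up as it lies. A drying oven, 430 mm tall, stands behind this part of the desk: its flat front runs from x = 0.55, y = 0.17 to x = 0.62, y = -0.23 in the robot's frame (a door handle on its left side), so carry the spatula round the near side.
- petri_center (a point): centre of a shallow round covered dish, 91 mm across, 16 mm high, loose; leave alone
- timer_center (a point): centre of a white desk timer, 70 x 78 x 34 mm, loose; leave alone
- beaker_center (a point): centre of a glass beaker, 73 mm across, 92 mm high, loose; leave alone
- jar_center (a point): centre of a white jar with a screw lid, 62 mm across, 122 mm high, loose; leave alone

How it is judged:
On the way, in this order (a step that is already met when the one before it is completed fails the run):
1. an end of the spatula is through the slot, inside the reader (((x of spatula_end_a in the frame of reader between -0.03 and 0.027 m and y of spatula_end_a in the frame of reader between -0.042 and 0.042 m and z of spatula_end_a in the frame of reader between 0.018 and 0.052 m) or (x of spatula_end_b in the frame of reader between -0.03 and 0.027 m and y of spatula_end_b in the frame of reader between -0.042 and 0.042 m and z of spatula_end_b in the frame of reader between 0.018 and 0.052 m))), for 0.05 s.
2. the tray stands at least 25 mm out of the front (value of joint tray above 0.025 m), for 0.1 s.
At the end, for the whole second after the job is handed in: The tray stands at least 25 mm out of the reader's front; the spatula is out of the reader and lies flat (within 4 degrees) and still on the desk, its centre less than 12 mm above it (value of joint tray above 0.025 m and height (world z) of spatula_center between 0 and 0.012 m and angle between spatula's own y axis and vertical between 1.5 and 1.64 rad and linear speed of spatula below 0.02 m/s); the robot touches nothing.
It fails at once if the dish, timer, beaker or jar is shifted by more than 15 mm (distance of any of petri_center, timer_center, beaker_center, jar_center from where it was at the start of the episode above 0.015 m).
It also fails if it takes over 72 s, if anything falls off the work surface, if the arm or the gripper's body presses on something with over 40 N, if the wrist force passes 120 N, or if a joint passes its speed limit or range.

## Working session

There is one attempt and no reset: what is moved stays moved. The work goes in short steps, each a Python script; the robot and the scene stay as the last script left them, time stands still between calls to the robot, and variables do not carry over. Pictures are saved under pics/ and viewed, at most 10 in all, crops included, and the job is handed in when it is done.

```bash
mkdir -p pics
python3 - <<'E'
from cell import r
import cv2,numpy as np
for n in("top","side"):
    p,d=r.camera(n); cv2.imwrite(f"pics/{n}0.png",p[:,:,::-1]); np.save(f"pics/{n}0.npy",d)
    c=r.get_calibration(n); print(n,c["fx"],c["dist_coeffs"]); V=np.linalg.inv(c["view"]); print(V.round(3))
o=r.observe();print(o["clock"],o["tool_pos"],o["tcp_rot"],r.hold_point_z)
E
```

```text
top 439.86256956721934 [-0.01817372  0.          0.          0.          0.        ]
[[-0.    -0.995  0.102  0.391]
 [-1.     0.    -0.002  0.199]
 [ 0.002 -0.102 -0.995  1.203]
 [ 0.     0.     0.     1.   ]]
side 447.807148305527 [-0.00477598  0.          0.          0.          0.        ]
[[-0.927 -0.142  0.348  0.074]
 [-0.375  0.378 -0.846  1.192]
 [-0.012 -0.915 -0.404  0.54 ]
 [ 0.     0.     0.     1.   ]]
0.1 [ 0.25209888 -0.54418332  0.22161998] [-3.13982680e+00 -1.03433548e-04  4.33771839e-01] 0.0187
```

View pics/top0.png

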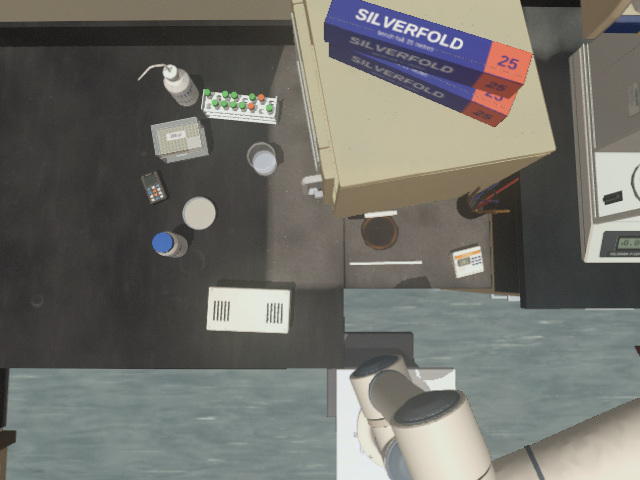

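View pics/side0.png

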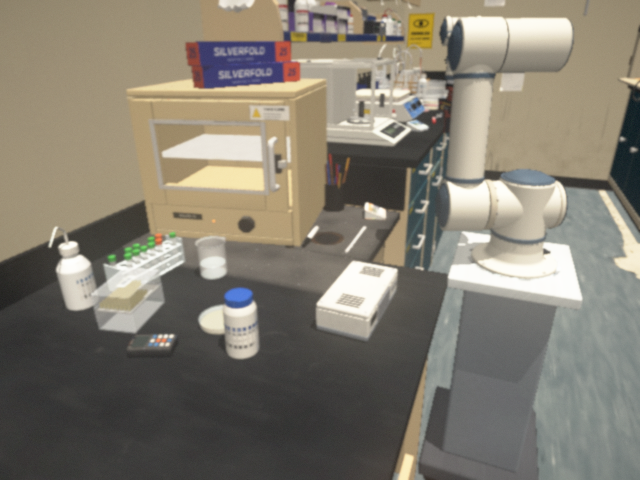

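The top view shows the reader at (249,310) with its vents up, and the spatula as a white bar from (349,263) to (422,263). Between the spatula and the oven is a brown-rimmed dish at (380,232), and the timer is at (468,261). The pale disc at (198,213), jar at (170,243) and beaker at (262,158) stand behind the reader. The side view shows the same layout, with the reader at (358,297) and the spatula at about (355,238).

```bash
cat > h.py <<'E'
import cv2,numpy as np
from cell import r
def ray(c,uv):
    K=np.array([[c["fx"],0,c["cx"]],[0,c["fy"],c["cy"]],[0,0,1]])
    n=cv2.undistortPoints(np.array(uv,float).reshape(-1,1,2),K,np.array(c["dist_coeffs"]))[:,0]
    V=np.linalg.inv(c["view"]); d=np.c_[n,np.ones(len(n))]@V[:3,:3].T
    return V[:3,3],d
def plane(c,uv,z):
    o,d=ray(c,uv); return o+d*((z-o[2])/d[:,2])[:,None]
def bydepth(c,uv,dep):
    o,d=ray(c,uv); return o+d*np.array(dep)[:,None]   # d has unit optical-axis part
def tri(c1,a,c2,b):
    (o1,d1),(o2,d2)=ray(c1,a),ray(c2,b); out=[]
    for p,q in zip(d1,d2):
        s=np.linalg.lstsq(np.c_[p,-q],o2-o1,rcond=None)[0]; out.append((o1+p*s[0]+o2+q*s[1])/2)
    return np.array(out)
def blob(img,lo,hi,roi,k=0):
    x0,y0,x1,y1=roi; m=cv2.inRange(cv2.cvtColor(img,cv2.COLOR_BGR2HSV)[y0:y1,x0:x1],np.array(lo),np.array(hi))
    cs=cv2.findContours(m,cv2.RETR_EXTERNAL,cv2.CHAIN_APPROX_NONE)[0]
    return max(cs,key=cv2.contourArea)+np.array([x0,y0])
E
python3 - <<'E'
from h import *
np.set_printoptions(precision=4,suppress=True)
t=cv2.imread("pics/top0.png");d=np.load("pics/top0.npy");c=r.get_calibration("top");cs=r.get_calibration("side");s=cv2.imread("pics/side0.png")
def D(uv): return [np.median(d[int(v)-1:int(v)+2,int(u)-1:int(u)+2]) for u,v in uv]
for n,uv in dict(spat=[(352,263),(385,263),(419,263)],reader=[(249,300)],dish2=[(380,232)],dish=[(198,213)],timer=[(468,261)],jar=[(163,243)],beaker=[(262,158)],desk=[(300,350),(330,260),(440,250)]).items(): print(n,bydepth(c,uv,D(uv)))
R=blob(t,(0,0,150),(180,70,255),(195,275,305,345)); q=cv2.minAreaRect(R);b=cv2.boxPoints(q);print(q);print("reader top",plane(c,b,.066))
S=blob(t,(0,0,140),(180,60,255),(340,255,430,272)); q=cv2.minAreaRect(S);print(q)
pt=[S[:,0][S[:,0,0].argmin()],S[:,0][S[:,0,0].argmax()]];print("sp top",pt,plane(c,pt,.009))
e=plane(c,pt,.0045)
print("proj in side",[cv2.projectPoints(e,cv2.Rodrigues(cs["view"][:3,:3])[0],cs["view"][:3,3],np.array([[cs["fx"],0,cs["cx"]],[0,cs["fy"],cs["cy"]],[0,0,1]]),np.array(cs["dist_coeffs"]))[0]])
S=blob(s,(0,0,140),(180,70,255),(340,222,372,256));print(cv2.minAreaRect(S), S[:,0].min(0),S[:,0].max(0))
crop=np.hstack([cv2.resize(s[180:340,290:450],(400,400),interpolation=2),cv2.resize(t[190:300,335:445],(400,400),interpolation=2)]);cv2.imwrite("pics/c1.png",crop)
E
```

```text
spat [[ 0.4323  0.1168  0.0069]
 [ 0.4322  0.0272  0.0072]
 [ 0.4323 -0.0659  0.0045]]
reader [[0.3356 0.3856 0.0643]]
dish2 [[0.5176 0.0387 0.0006]]
dish [[0.5678 0.536  0.0185]]
timer [[ 0.4368 -0.1938  0.0233]]
jar [[0.4776 0.5913 0.1215]]
beaker [[0.7163 0.3613 0.0354]]
desk [[ 0.1995  0.2574 -0.0017]
 [ 0.4408  0.1764 -0.0008]
 [ 0.468  -0.1256 -0.0004]]
((247.82843017578125, 309.6178283691406), (82.1370620727539, 43.71207046508789), 2.38594388961792)
reader top [[0.2606 0.494  0.066 ]
 [0.3711 0.4921 0.066 ]
 [0.3624 0.2811 0.066 ]
 [0.2522 0.285  0.066 ]]
((385.02740478515625, 262.7039794921875), (3.8171961307525635, 72.04957580566406), 88.69805145263672)
sp top [array([349, 263]), array([421, 263])] [[ 0.4322  0.1251  0.009 ]
 [ 0.4321 -0.0704  0.009 ]]
proj in side [array([[[345.5912, 252.2773]],

       [[365.8518, 227.193 ]]])]
((355.2795104980469, 239.0960693359375), (5.981047630310059, 34.20411682128906), 37.40536117553711) [344 225] [366 253]
```

View pics/c1.png

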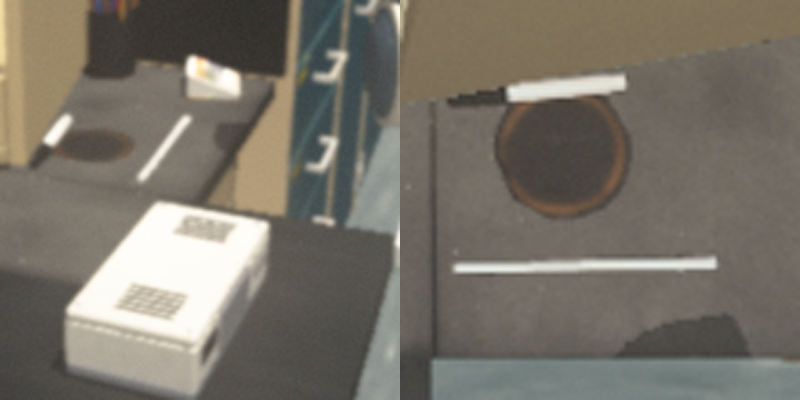

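The spatula's centre is near (0.432, 0.027) and lies along y; the brown ring is only a stain. The reader's centre is near (0.312, 0.388) with a yaw of about -2.4°. I'll move over the spatula and measure it with the wrist camera.

Run:
```python
from h import *
np.set_printoptions(precision=4,suppress=True)
pi=np.pi
for y in(pi/2,-pi/2): print(y,r.solve_ik([.432,.027,.2],[pi,0,y]))
for y in(0,pi): print(y,r.solve_ik([.474,.381,.017],[pi,0,y-.041]), r.solve_ik([.395,.384,.017],[pi,0,y-.041]))
best=min((q for q in[(r.solve_ik([.432,.027,.2],[pi,0,y]),y) for y in(pi/2,-pi/2)] if q[0] is not None),key=lambda q:abs(q[0][5]))
y=best[1];print("use",y)
r.gripper_to(.04)
r.reach([.432,.027,.28],[pi,0,y])
for i,p in enumerate([(.432,.027,.28),(.39,.06,.25)]):
    if i: r.servo_line(p,vel=.2)
    r.wait(.2); c=r.get_calibration("wrist"); im,d=r.camera("wrist"); cv2.imwrite(f"pics/w{i}.png",im[:,:,::-1]); np.save(f"pics/w{i}.npy",d); np.save(f"pics/w{i}c.npy",c,allow_pickle=True)
    print(np.linalg.inv(c["view"])); print(r.observe()["tool_pos"],r.observe()["clock"],r.observe()["joints"])
cv2.imwrite("pics/w01.png",np.hstack([cv2.resize(cv2.imread(f"pics/w{i}.png"),(400,300)) for i in(0,1)]))
```

```text
1.5707963267948966 [-0.0162 -0.3667  1.6875 -0.      1.8209 -0.0162]
-1.5707963267948966 None
0 [ 0.6211  0.1695  1.5122 -0.      1.4599  2.2329] [ 0.7095  0.0189  1.6725 -0.      1.4502  2.3213]
3.141592653589793 [ 0.6211  0.1695  1.5122  0.      1.4599 -0.9087] [ 0.7095  0.0189  1.6725  0.      1.4502 -0.8203]
use 1.5707963267948966
[[ 1.     -0.0006 -0.0008  0.4325]
 [-0.0008 -0.9596 -0.2812  0.1026]
 [-0.0006  0.2812 -0.9596  0.4415]
 [ 0.      0.      0.      1.    ]]
[0.4321 0.0266 0.2799] 3.3833 [-0.0171 -0.3345  1.52   -0.      1.9563 -0.0162]
[[ 1.     -0.0007  0.0004  0.3909]
 [-0.0005 -0.9596 -0.2813  0.1357]
 [ 0.0006  0.2813 -0.9596  0.4123]
 [ 0.      0.      0.      1.    ]]
[0.3907 0.0596 0.2505] 4.0917 [ 0.0652 -0.4529  1.661  -0.0001  1.9329  0.0661]
```

View pics/w01.png

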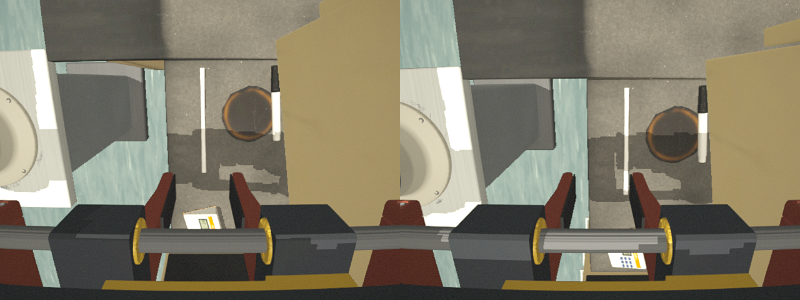

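Both wrist views show the whole spatula: the first from about (325,108) to (327,277) at full scale, the second from about (363,140) to (363,310). Beside it are the flat stain and a marker pen, and the oven is well to the right. I'll triangulate the ends.

Run:
```python
from h import *
np.set_printoptions(precision=4,suppress=True)
C=[np.load(f"pics/w{i}c.npy",allow_pickle=True).item() for i in(0,1)]
E=[]
for i,roi in enumerate([(310,100,345,300),(348,130,380,330)]):
    im=cv2.imread(f"pics/w{i}.png")
    S=blob(im,(0,0,165),(180,60,255),roi)[:,0]; print(cv2.minAreaRect(S))
    t,b=S[:,1].min(),S[:,1].max(); E.append([(S[S[:,1]<t+4,0].mean(),t-.0),(S[S[:,1]>b-4,0].mean(),b+.5)])
    print(E[-1], plane(C[i],E[-1],.009))
T=tri(C[0],E[0],C[1],E[1]);print(T,T.mean(0),np.linalg.norm(T[0]-T[1]),np.degrees(np.arctan2(*(T[0]-T[1])[:2])))
```

```text
((323.7094421386719, 191.9971923828125), (168.07925415039062, 8.823517799377441), 89.22578430175781)
[(np.float64(323.0), np.float64(108.0)), (np.float64(326.0), np.float64(276.5))] [[ 0.4314  0.1214  0.009 ]
 [ 0.4348 -0.0747  0.009 ]]
((361.17724609375, 225.48959350585938), (8.865866661071777, 171.04981994628906), 0.45113855600357056)
[(np.float64(362.35714285714283), np.float64(140.0)), (np.float64(361.0), np.float64(311.5))] [[ 0.4309  0.1215  0.009 ]
 [ 0.4347 -0.0741  0.009 ]]
[[ 0.4313  0.1215  0.0055]
 [ 0.4349 -0.0757  0.006 ]] [0.4331 0.0229 0.0058] 0.19723297811701998 -1.0506070232472045
```

Run:
```python
from h import *
np.set_printoptions(precision=4,suppress=True)
pi=np.pi; Y=pi/2+.0184
r.servo_line([.433,.0235,.05],[pi,0,Y],vel=.25)
print(r.servo_line([.433,.0235,.002],vel=.06,max_force=6), r.observe()["tool_pos"])
r.gripper_to(0,grasp_force=60); o=r.observe(); print(o["grip_width"],o["grasp_force"],o["tool_pos"],o["wrist_force"])
r.servo_line([.433,.0235,.11],vel=.15)
Y2=pi-.041
r.servo_line([.385,.10,.16],vel=.25)
r.servo_line([.42,.36,.16],[pi,0,Y2],vel=.2)
r.servo_line([.49,.381,.16],vel=.2)
r.wait(.3); c=r.get_calibration("wrist"); o=r.observe(); im,d=r.camera("wrist"); cv2.imwrite("pics/w2.png",im[:,:,::-1]); np.save("pics/w2.npy",d); np.save("pics/w2c.npy",c,allow_pickle=True)
print(o["clock"],o["tool_pos"],o["tcp_rot"],o["grip_width"],o["grasp_force"],o["wrist_force"],o["joints"])
print(np.linalg.inv(c["view"]))
```

```text
False [0.4333 0.0235 0.0024]
0.008406832706461292 60.000014305114746 [0.4331 0.0235 0.0021] [-0.6452  0.0477  0.2518]
10.5417 [0.4894 0.381  0.1605] [3.1412 0.0004 3.101 ] 0.00806159429276889 59.9995619058609 [1.3022 0.2724 0.0817] [ 0.6067  0.1412  1.2864  0.0001  1.7134 -0.9236]
[[ 0.0402  0.9588  0.2812  0.4124]
 [ 0.9992 -0.0387 -0.0109  0.383 ]
 [ 0.0004  0.2814 -0.9596  0.3222]
 [ 0.      0.      0.      1.    ]]
```

View pics/w2.png

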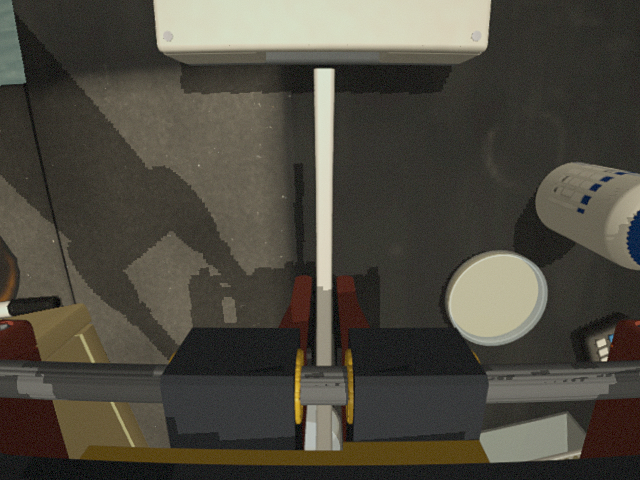

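The wrist view shows the spatula held straight, its tip at (324,68). The reader's back top edge runs along row 50, from column 157 to 488. The dish and jar are clear to the right. I'll compute the tip height and the reader's back edge.

Run:
```python
from h import *
np.set_printoptions(precision=4,suppress=True)
c=np.load("pics/w2c.npy",allow_pickle=True).item(); d=np.load("pics/w2.npy"); im=cv2.imread("pics/w2.png")
pts=[(324,70),(324,80),(324,100),(324,150),(324,200),(324,250)]
print("spat",bydepth(c,pts,[np.median(d[v-1:v+2,u-3:u+4]) for u,v in pts]))
# width of spatula -> range
g=cv2.cvtColor(im,cv2.COLOR_BGR2HSV)
for v in(75,100,150,200,250):
    row=np.where((g[v,300:350,2]>140)&(g[v,300:350,1]<70))[0]+300; print(v,row.min(),row.max(),row.size)
R=blob(im,(0,0,150),(180,70,255),(140,0,505,66))[:,0]
for u in(175,250,320,400,470): 
    col=R[R[:,0]==u,1].max(); print(u,col,plane(c,[(u,col)],.066), bydepth(c,[(u,col-6)],[d[col-6,u]]))
for v in(10,30): 
    q=R[R[:,1]==v,0]; print(v,q.min(),q.max(),plane(c,[(q.min(),v),(q.max()+1,v)],.066))
```

```text
spat [[0.3917 0.384  0.1658]
 [0.3954 0.3839 0.1664]
 [0.4027 0.3836 0.1662]
 [0.4218 0.3828 0.166 ]
 [0.4424 0.382  0.1653]
 [0.4643 0.3811 0.1655]]
75 314 333 20
100 315 333 19
150 315 332 18
200 316 331 16
250 317 331 15
175 50 [[0.3619 0.2919 0.066 ]] [[0.3583 0.2922 0.0655]]
250 49 [[0.364  0.3392 0.066 ]] [[0.36   0.339  0.0635]]
320 48 [[0.3654 0.3827 0.066 ]] [[0.3621 0.3828 0.0667]]
400 48 [[0.3672 0.4324 0.066 ]] [[0.3639 0.4322 0.0672]]
470 49 [[0.3688 0.4765 0.066 ]] [[0.365  0.4768 0.0647]]
10 154 489 [[0.338  0.2816 0.066 ]
 [0.3463 0.4881 0.066 ]]
30 156 487 [[0.3495 0.2814 0.066 ]
 [0.3578 0.4874 0.066 ]]
```

The tip sits level at z≈0.161, and the reader's back is at x≈0.366 with its middle at y≈0.385. Next I enter the recess and tap along the wall.

```bash
cat >> h.py <<'E'
YW=-.040; O=np.array([.311,.3872]); L=.0985; ZT=.0345
def W(x,y,z=ZT):   # TCP pose for tip at reader (x,y)
    X=x+L; return [O[0]+X*np.cos(YW)-y*np.sin(YW),O[1]+X*np.sin(YW)+y*np.cos(YW),z]
def tip():
    p=np.array(r.observe()["tool_pos"][:2])-O; c,s=np.cos(YW),np.sin(YW); return np.array([c*p[0]+s*p[1]-L,-s*p[0]+c*p[1]])
OR=[np.pi,0,np.pi+YW]
E
python3 - <<'E'
from h import *
np.set_printoptions(precision=4,suppress=True)
y0=-.028
r.servo_line(W(.080,y0,.1605),OR,vel=.2)
r.servo_line(W(.080,y0),vel=.2)
if r.servo_line(W(.042,y0),vel=.08,max_force=4): print("early contact",tip(),r.observe()["wrist_force"]); raise SystemExit
wall=None
for y in np.arange(y0,.0285,.0035):
    b=(wall if wall is not None else .035)
    r.servo_line(W(b+.005,y),vel=.06); 
    hit=r.servo_line(W(b-.008,y),vel=.035,max_force=3); o=r.observe(); t=tip()
    print(round(y,4),hit,t,o["wrist_force"],round(o["clock"],2))
    if not hit: break
    if wall is None: wall=t[0]
    r.servo_line(W(wall+.005,y),vel=.06)
    if r.observe()["clock"]>40: break
E
```

```text
-0.028 True [ 0.033  -0.0282] [3.3514 0.0202 0.1206] 12.85
-0.0245 True [ 0.033  -0.0247] [ 3.1043 -0.3918 -0.0213] 13.62
-0.021 True [ 0.033  -0.0212] [2.5235 1.0007 0.0625] 14.4
-0.0175 True [ 0.033  -0.0177] [2.94   0.1443 0.3242] 15.18
-0.014 True [ 0.0329 -0.0142] [ 2.8851 -0.7107 -0.7996] 15.95
-0.0105 True [ 0.0329 -0.0107] [ 1.8251 -0.0011 -0.4047] 16.73
-0.007 True [ 0.033  -0.0072] [2.2167 0.1914 0.2509] 17.5
-0.0035 True [ 0.0329 -0.0037] [ 2.8753 -0.0717 -0.6969] 18.27
-0.0 True [ 0.0329 -0.0002] [ 2.6389 -0.3736 -0.5249] 19.05
0.0035 True [0.0329 0.0034] [ 3.6008 -0.7153 -0.1601] 19.83
0.007 False [0.0248 0.0071] [ 0.3904  0.1698 -1.2973] 20.86
```

The slot is at y≈+7 mm. Pushing through now.

Run:
```python
from h import *
np.set_printoptions(precision=4,suppress=True)
r.wait(.1)
y=tip()[1]
for x in(.015,.005,-.005,-.012):
    h=r.servo_line(W(x,y),vel=.03,max_force=20); o=r.observe(); print(h,tip(),o["wrist_force"],o["grip_width"],round(o["clock"],2))
    if h: break
r.wait(.2)
im,d=r.camera("top"); cv2.imwrite("pics/top1.png",cv2.resize(im[260:350,190:310,::-1],(800,600),interpolation=cv2.INTER_CUBIC))
```

```text
False [0.0152 0.007 ] [ 3.0707 -0.0265 -0.4422] 0.008006652036110735 21.44
False [0.0046 0.007 ] [2.6114 0.8974 0.7626] 0.008369450753031905 21.93
False [-0.0054  0.007 ] [ 2.3374  0.7105 -0.6015] 0.00835098222073886 22.41
False [-0.0123  0.007 ] [ 2.3917 -0.3124  0.5219] 0.008072336938794488 22.79
```

View pics/top1.png

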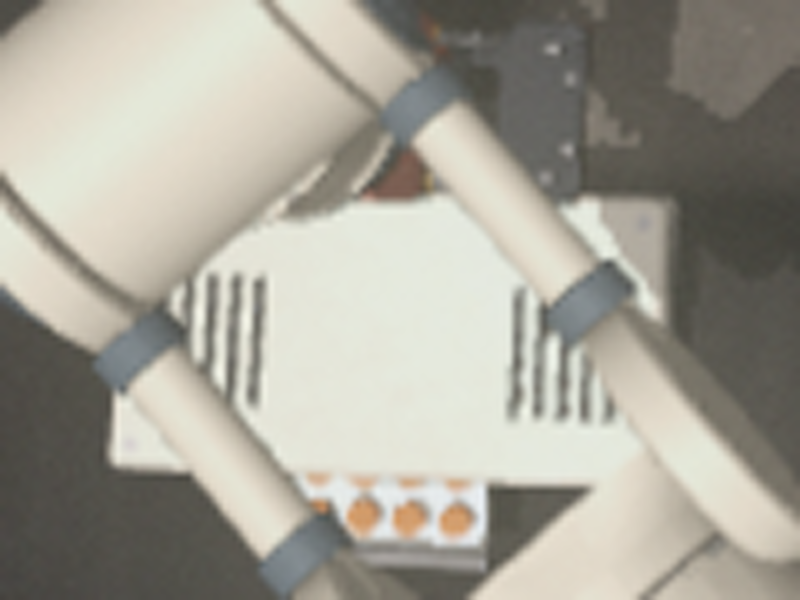

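The tray stands out of the front by about 95 px in this crop (6.67x), which is roughly 34 mm. I'll withdraw, check the tip's height, lay the spatula down and retreat upward.

Run:
```python
from h import *
np.set_printoptions(precision=4,suppress=True)
y=tip()[1]
if r.servo_line(W(.085,y),vel=.08,max_force=15): print("snag",tip(),r.observe()["wrist_force"]); raise SystemExit
r.wait(.1); c=r.get_calibration("wrist"); im,d=r.camera("wrist")
pts=[(324,v) for v in(85,110,150,200,250)]
print(bydepth(c,pts,[np.median(d[v-1:v+2,u-3:u+4]) for u,v in pts]), r.observe()["tool_pos"])
r.servo_line(W(.085,y,.012),vel=.08)
h=r.servo_line(W(.085,y,.0015),vel=.02,max_force=3); o=r.observe(); print(h,o["tool_pos"],o["wrist_force"])
r.gripper_to(.03); r.wait(.3)
r.servo_line(W(.085,y,.03),vel=.05); r.servo_line(W(.085,y,.2),vel=.2); r.wait(.3)
c=r.get_calibration("wrist"); im,d=r.camera("wrist"); cv2.imwrite("pics/w3.png",im[:,:,::-1]); np.save("pics/w3.npy",d); np.save("pics/w3c.npy",c,allow_pickle=True)
o=r.observe();print(o["clock"],o["tool_pos"],o["wrist_force"])
```

```text
[[0.4021 0.3903 0.0408]
 [0.4113 0.3899 0.0402]
 [0.4268 0.3892 0.0404]
 [0.4473 0.3883 0.0397]
 [0.4692 0.3873 0.0396]] [0.4943 0.387  0.0347]
True [0.4946 0.3869 0.0022] [-0.9548  0.4659  4.4614]
28.4167 [0.4945 0.3867 0.1993] [ 0.3138 -0.3883  0.0522]
```

View pics/w3.png

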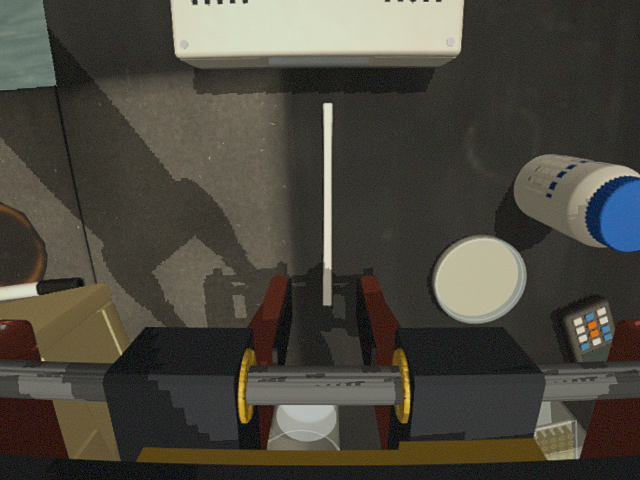

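The spatula lies on the desk behind the reader, from (327,104) to (327,305), clear of the gripper and the other items. The tray was last seen about 34 mm out, so I'm handing in.

Run:
```python
from h import *
c=np.load("pics/w3c.npy",allow_pickle=True).item(); d=np.load("pics/w3.npy")
pts=[(327,v) for v in(110,150,200,250,285)]
P=bydepth(c,pts,[np.median(d[v-1:v+2,u-2:u+3]) for u,v in pts]); print(P.round(4))
if P[:,2].max()<.016: print(r.finish_job())
```

```text
[[0.4022 0.3896 0.0075]
 [0.4371 0.3881 0.0073]
 [0.4832 0.3862 0.0073]
 [0.5325 0.3841 0.0074]
 [0.5691 0.3825 0.0081]]
the job is handed in; nothing more can be done
None
```

I found the slot by feel at about y = +7 mm, pushed the tray out about 34 mm by camera estimate, laid the spatula flat on the desk clear of everything, and handed the job in at about 28 s; no verdict was returned.

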